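Pull the meal-record camera out over the served plate

ROBOT

A 6-joint arm with a two-finger parallel gripper is mounted at the origin on a cart in front of the work surface, level with it; the furniture and walls round the work are solid. World frame = base frame: x ahead of the robot, y to its left, z up, the work surface at z = 0. Lengths are in mm, angles in rad, forces in N, time in s.
With the tool pointing down it reaches from about 275 to 725 mm from the base axis. Payload 5.6 kg.
Tool frame: the origin (TCP) lies at the very end of the fingers, on their centre line; the grasp point (between the pads) lies ctrl.pinch_z behind it (ctrl.pinch_z is the distance from the TCP to the grasp point, in mm); z points along the fingers, y is the direction in which the jaws open and shut (so a half turn about z gives the same grasp; the last joint's range is limited). The gripper opens to 85 mm and grips with 20 to 120 N. Pads are 22 mm wide; open, the fingers measure 114 mm over their backs; the gripper's body (76 mm by 85 mm) begins 54 mm behind the grasp point. The pads swing forward as they close: fully open they stand 13 mm farther back than shut.
Start: joints at [-1.034, 0.255, 0.108, 0, -1.424, -0.285], TCP at [137.051, -532.644, 200.683] pointing down, gripper open.
Joint ranges: [-2.95, 2.95], [-1.21, 1.97], [-1.09, 1.5], [-2.87, 1.71], [-2.94, -0.07], [-3.05, 3.05]. Speed limits (rad/s): [2.57, 2.57, 3.14, 3.14, 3.14, 3.14].

INTERFACE

Orientations are given as a unit quaternion [w, x, y, z].
In Python, from plant import ctrl gives the robot as it stands. Calls block until the motion is done:
- ctrl.move_ptp(position, orientation): joint-space move of the TCP to a pose.
- ctrl.line_to(position, rot=None, velocity=150): straight line of the TCP; rot=None keeps the orientation; velocity is the mean speed in mm/s.
- ctrl.move_joints(angles): joint-space move.
- ctrl.move_gripper(opening, strength=None): opening from 0.0 (shut) to 1.0 (fully open); strength is the grip in N (None keeps the last); returns when the fingers have stopped.
- ctrl.hold(seconds).
- ctrl.inverse_kinematics(position, orientation): joint angles nearest the present ones, or None.
- ctrl.get_obs(): the state.
- ctrl.get_image(name): name is "side" or "top" or "wrist"; returns the picture (400x640x3 uint8, red, green, blue); there is no depth.
- ctrl.camera_info(name): a dict with "mtx" (3x3 intrinsics, pixels), "k1" (the pictures are not rectified: a ray, as slopes to the right and down, at radius r is drawn at 1 + k1 r^2 times it, then the intrinsics apply), "extrinsics" (4x4, takes a point from world to camera coordinates). Camera axes: x right, y up, looking along -z (the intrinsics and any distortion apply to the point x, -y, -z); pixel columns grow to the right and rows downward; lengths in mm; the calibration is good to about 2 mm. A picture is of the moment at which its call begins: read the wrist's pose just before it. camera_info takes no time and is no camera call; for the wrist camera it gives the pose at the moment of the call.
A pose or a line that the arm cannot do raises ctrl.PlanningError and nothing moves.
- ctrl.job_done(): hands the job in, once; it reports no verdict.
Trained networks look in the newest picture that a camera, given by its name, has taken for a name from the list of things; names that differ only in an ending like _2 or _b are one class to them, and where a whole thing is asked for, a point or a joint stands for the part that bears it (a point fixed in the world has none). Each returns a list of dicts, best first, with "confidence" (0 to 1); they miss things now and then, are a little off and sometimes report something else, mostly with a low value. They report only what shows in the picture. A call takes as long as a camera call.
- ctrl.regions_of(label, camera): "mask" (400x640 bool, what is visible of it) and "bbox" ([left, top, width, height] in pixels, round what is visible of it).
- ctrl.landmark_of(label, camera): "pixel" ([row, column] in pixels: a listed point, or the origin of a listed thing).
The state is a dict: "time_s": time; "q": joint angles; "qvel": joint speeds; "joint_torque": joint torques, N m; "eef_pos": TCP position; "ee_rot": TCP orientation; "contact_force": force on the tool from outside, world axes, zero at the start; "moment": the same for the moment, N m; "width": opening from 0.0 (shut) to 1.0 (fully open).
Only numpy, scipy, OpenCV 4.12 (cv2) and the standard library are available. Lean on these libraries where they do the work, as an engineer would, in place of code of your own. Each camera call takes 0.05 s, during which the arm holds its last target.

TASK

Every lunch is photographed for the meal record, so bring the camera out over the served plate: unlock its arm with a quarter turn anticlockwise of the wing knob on the stand, then press the steel release button so that the arm springs out a little. Take the camera by the round grip on its top and pull it straight out, past the click of the first stop to the second stop, where the button pops right up again. Finish there still holding the grip firmly so that the camera is steady for the picture, with the knob left unlocked and the plate not shifted.

Things in the scene. Friction and masses are not known exactly. Their poses are not given: they have to be found in the camera images.
- camera_stand: Fixed tabletop camera stand: dark steel base 155x160x17 mm, round post, and on it a level grey sleeve 220x36x44 mm (top 218 mm above the table) that holds the telescopic arm. Origin on the table on the post axis; x points along the sleeve, the way the arm extends; z up. Wing knob right over the post, release button 100 mm and sleeve mouth 148 mm along x.
- clamp_knob (a joint): Wing knob of the arm's quarter-turn clamp, rad, vertical axis. 0 = locked; grows anticlockwise seen from above to a stop at 1.4 (unlocked). Starts between 0 and 0.2. The arm is locked below 0.6 and quite free above 0.8; until then the button does nothing. Stiff to turn (about 0.12 N m), stays where it is left.
- knob_grip (a point): Centre of the wing knob's black bar grip (bar 52 mm long, 13 mm thick, from 15 mm below this point to 17 mm above it; the round boss below the bar tops out at 27 mm below this point). x axis along the bar, z up; turns with the knob. Over the post, 254 mm above the table. Bar along the arm when locked.
- release_button (a joint): Sprung release button, m, pressed straight down: 0 = up, its pin in a stop of the arm; 0.0065 = bottomed. The pin lets go at about 0.0045 (4 N; 5 N presses it fully down). Once the arm has moved off a stop the pin rides on the arm and keeps the button down at about 0.0046 until it drops into the next stop.
- button_top (a point): Centre of the top face of the release button: round steel cap, diameter 23 mm, standing 10 mm proud of its black collar when up (16 mm above the sleeve, 234 mm above the table).
- telescope (a joint): How far the arm is out, m; starts locked at about 0.001. Knob unlocked, a button press lets a spring push it out to about 0.012, where it stays. First stop 0.070: clicks, blocks the way back, but pulls on through with a few N. Second stop 0.140 (1 mm play): blocks both ways. Mechanical end 0.146; if pulled past the second stop, push it back a few mm and it clicks in. Friction 2 N.
- camera_grip (a point): Centre of the round black grip post on top of the camera: upright, diameter 26 mm, from 28 mm below this point (top of the camera housing) to 18 mm above it; 243 mm above the table, 205 mm from the post axis when the arm is home. Camera housing: 52 mm along the arm, 62 across, 42 high. x axis along the arm, outward; moves with the arm.
- lens (a point): Lens of the camera, which looks straight down; 86 mm below camera_grip, 157 mm above the table, moves with the arm.
- plate: Served plate, white with a little rice, diameter 226 mm, 24 mm high; origin at the centre of its underside. It stands within 15 mm of the point under the lens at the second stop. Loose. A small dish (90 mm) beside it and a fork beyond it stay clear of the camera's way.

How it is judged (in metres and radians):
On the way, in this order (a step that is already met when the one before it is completed fails the run):
1. the wing knob has been turned to unlocked (0.8 rad or more) (value of joint clamp_knob above 0.8 rad), for 0.1 s.
2. the release button has let go and the arm has sprung off its home stop (value of joint telescope above 0.006 m and value of joint release_button above 0.003 m), for 0.1 s.
3. the camera, held by its grip, is at the second stop with the button up (value of joint telescope between 0.136 and 0.1445 m and value of joint release_button below 0.002 m and value of joint clamp_knob above 0.8 rad and contact force between the fingers and telescope above 5 N and horizontal distance between the grasp point and camera_grip below 0.018 m), for 0.2 s.
At the end, for the whole second after the job is handed in: The arm is still at its second stop (0.136 to 0.1445 m out, button up within 2 mm), lens within 40 mm of over the plate's centre, knob unlocked (over 0.8 rad), and the fingers still grip the post (over 5 N, post within 18 mm of the grasp centre) (all of step 3 and velocity of joint telescope between -0.01 and 0.01 m/s and horizontal distance between lens and plate below 0.04 m); the arm keeps its last pose, push and grip.
It fails at once if the plate is shifted by more than 20 mm (distance of plate from where it was at the start of the episode above 0.02 m).
It also fails if it takes over 54 s, if anything falls off the work surface, if the arm or the gripper's body presses on something with over 40 N, if the wrist force passes 120 N, or if a joint passes its speed limit or range.

## Working session

There is one attempt and no reset: what is moved stays moved. The work goes in short steps, each a Python script; the robot and the scene stay as the last script left them, time stands still between calls to the robot, and variables do not carry over. Pictures are saved under pics/ and viewed, and the job is handed in when it is done.

```bash
ls; mkdir -p pics
python3 - <<'E'
from plant import ctrl
import cv2
o=ctrl.get_obs(); print(o['time_s'],o['eef_pos'],o['ee_rot'],o['width'],ctrl.pinch_z)
for n in ("side","top","wrist"):
    im=ctrl.get_image(n); cv2.imwrite(f"pics/a_{n}.png",im[:,:,::-1])
    for l in ("knob_grip","button_top","camera_grip","camera_stand","plate","lens"):
        print(n,l,[(r['pixel'],round(r['confidence'],2)) for r in ctrl.landmark_of(l,n)[:2]])
E
```

```text
pics
0.0 [ 136.97427294 -532.0845981   199.78891078] [-1.40335249e-04 -1.25569422e-01  9.92084368e-01  9.52999989e-04] 1.0003125383745013 18.700000000000003
side knob_grip [([209.7, 361.7], 0.62)]
side button_top [([190.6, 343.1], 0.41)]
side camera_grip [([161.3, 328.2], 0.79)]
side camera_stand [([302.1, 351.6], 0.63), ([159.0, 328.0], 0.21)]
side plate [([215.8, 313.0], 0.58)]
side lens [([195.4, 329.7], 0.71)]
top knob_grip [([235.3, 245.9], 0.97)]
top button_top [([212.6, 298.8], 0.46)]
top camera_grip [([184.8, 355.6], 0.84)]
top camera_stand [([276.9, 260.5], 0.95), ([205.8, 403.5], 0.21)]
top plate [([207.8, 401.9], 0.75)]
top lens [([205.9, 349.1], 0.57)]
wrist knob_grip []
wrist button_top []
wrist camera_grip []
wrist camera_stand []
wrist plate []
wrist lens []
```

View pics/a_side.png

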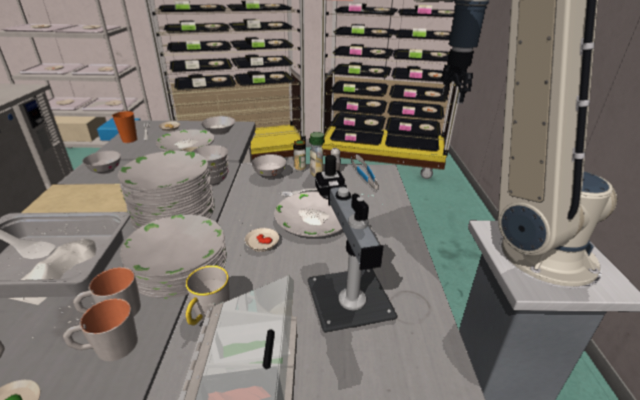

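View pics/a_top.png

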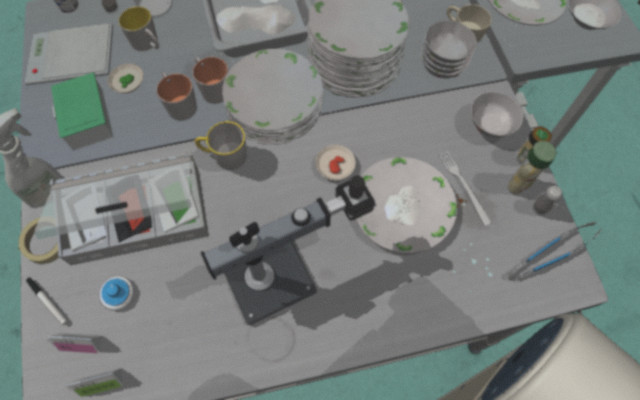

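```bash
cat > h.py <<'E'
import numpy as np, cv2
from scipy.spatial.transform import Rotation as R
def rays(info,px):
    r,c=px; K=np.array(info['mtx']); k=info['k1']
    d=np.array([(c-K[0,2])/K[0,0],(r-K[1,2])/K[1,1]])
    u=d.copy()
    for _ in range(50): u=d/(1+k*(u@u))
    T=np.array(info['extrinsics']); Rm=T[:3,:3]; o=-Rm.T@T[:3,3]
    v=Rm.T@np.array([u[0],-u[1],-1.]); return o,v/np.linalg.norm(v)
def atz(info,px,z):
    o,v=rays(info,px); return o+v*(z-o[2])/v[2]
def tri(lst):
    A=np.zeros((3,3));b=np.zeros(3)
    for i,p in lst:
        o,v=rays(i,p);P=np.eye(3)-np.outer(v,v);A+=P;b+=P@o
    return np.linalg.solve(A,b)
def proj(info,X):
    T=np.array(info['extrinsics']);p=T[:3,:3]@X+T[:3,3];u=np.array([p[0],-p[1]])/-p[2];u=u*(1+info['k1']*(u@u));K=np.array(info['mtx'])
    return [K[1,1]*u[1]+K[1,2],K[0,0]*u[0]+K[0,2]]
E
python3 - <<'E'
from plant import ctrl
from h import *
np.set_printoptions(precision=1,suppress=True)
s=ctrl.camera_info("side");t=ctrl.camera_info("top")
D={'knob':((209.7,361.7),(235.3,245.9),254),'button':((190.6,343.1),(212.6,298.8),234),'grip':((161.3,328.2),(184.8,355.6),243),'stand':((302.1,351.6),(276.9,260.5),0),'plate':((215.8,313),(207.8,401.9),0)}
for k,(a,b,z) in D.items(): print(k,'tri',tri([(s,a),(t,b)]),'top@z',atz(t,b,z),'side@z',atz(s,a,z))
for i in (s,t): 
    T=np.array(i['extrinsics']);print(-T[:3,:3].T@T[:3,3])
w=ctrl.camera_info("wrist");T=np.array(w['extrinsics']);print(-T[:3,:3].T@T[:3,3],T, w['mtx'],w['k1'])
E
```

```text
knob tri [514.3 174.3 246.4] top@z [514.3 172.9 254. ] side@z [513.5 188.4 254. ]
button tri [541.9  80.6 231.4] top@z [542.5  80.3 234. ] side@z [540.9  86.7 234. ]
grip tri [568.2 -24.4 245.2] top@z [567.  -24.2 243. ] side@z [569.7 -31.2 243. ]
stand tri [517.1 173.9   4.9] top@z [519.5 173.8   0. ] side@z [515.8 169.8   0. ]
plate tri [ 603.5 -155.1    5.3] top@z [ 602.8 -155.6    0. ] side@z [ 605.9 -165.2    0. ]
[593.7 763.3 628.7]
[ 201.4  128.5 1030.2]
[  69.7 -549.9  374.1] [[  -0.2    1.    -0.   550. ]
 [  -0.9   -0.2   -0.3   35.8]
 [  -0.3   -0.1    1.  -378.8]
 [   0.     0.     0.     1. ]] [[324.9   0.  322.3]
 [  0.  324.9 198.1]
 [  0.    0.    1. ]] -0.03379303352628259
```

The side view shows the stand with its knob (361,209), button (343,190) and camera post (328,161). The top view shows the knob at (246,235), button at (299,213) and grip at (356,185). Knob to grip measures 204 mm against 205 expected. I'll refine this with the wrist camera.

```bash
cat >> h.py <<'E'
def quat(psi): return [0.,float(np.cos(psi/2)),float(np.sin(psi/2)),0.]
E
python3 - <<'E'
from plant import ctrl
from h import *
np.set_printoptions(precision=1,suppress=True)
ctrl.move_ptp([536.,90.,400.],quat(np.radians(285)))
o=ctrl.get_obs();print(o['time_s'],o['eef_pos'],o['q'])
w=ctrl.camera_info("wrist");im=ctrl.get_image("wrist");cv2.imwrite("pics/b_wrist.png",im[:,:,::-1])
for l,z in (("knob_grip",254),("button_top",234),("camera_grip",243),("camera_stand",0),("plate",0)):
    for r in ctrl.landmark_of(l,"wrist")[:2]: print(l,r['pixel'],round(r['confidence'],2),atz(w,r['pixel'],z))
E
```

```text
3.75 [536.1  89.3 399.9] [ 0.5  0.3  0.7  0.  -1.9 -0.2]
knob_grip [260.5, 317.8] 0.83 [517.2 179.2 254. ]
button_top [160.5, 319.6] 0.68 [542.5  76.6 234. ]
camera_grip [55.2, 324.6] 0.77 [563.9 -23.1 243. ]
camera_grip [163.4, 319.5] 0.37 [542.1  78.1 243. ]
camera_stand [257.1, 316.6] 0.27 [491.9 297.8   0. ]
```

View pics/b_wrist.png

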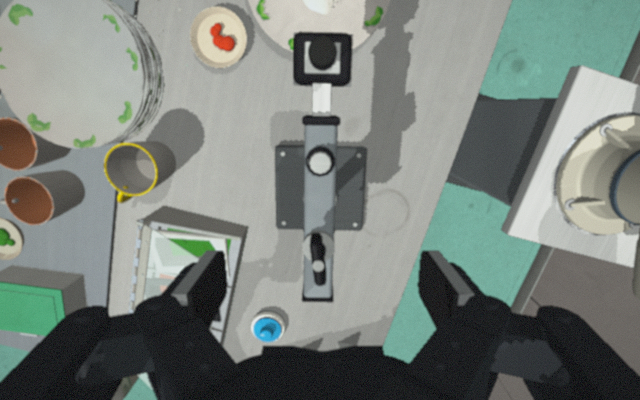

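The wrist view shows the knob at (318,260), button at (320,160) and grip at (322,50), in line with the given spacing. Averaging the top and wrist measurements gives spacings of 101 and 105 mm. I'll take a closer look at the knob.

Run:
```python
from plant import ctrl
from h import *
np.set_printoptions(precision=2,suppress=True)
psi=np.radians(284)+0.1
ctrl.move_ptp([515.7,176.,310.],quat(psi))
o=ctrl.get_obs();print(o['time_s'],o['eef_pos'],o['q'])
w=ctrl.camera_info("wrist");im=ctrl.get_image("wrist");cv2.imwrite("pics/c_wrist.png",im[:,:,::-1])
for l,z in (("knob_grip",254),("button_top",234),("camera_grip",243)):
    for r in ctrl.landmark_of(l,"wrist")[:2]: print(l,r['pixel'],round(r['confidence'],2),atz(w,r['pixel'],z))
print(proj(w,np.array([515.7,176,254])),proj(w,np.array([515.7,176,271])))
for p in (0,np.radians(284),): pass
# bar end predictions
for a in (0,.1,.2):
    d=26*np.array([np.cos(np.radians(284)+a),np.sin(np.radians(284)+a),0]);c=np.array([515.7,176,271]);print(a,proj(w,c+d),proj(w,c-d))
```

```text
4.6167 [515.61 175.99 310.18] [ 0.62  0.24  0.36  0.   -1.69 -0.27]
knob_grip [203.5, 318.3] 0.77 [518.48 177.07 254.  ]
button_top [60.0, 333.6] 0.59 [542.41  77.94 234.  ]
[np.float64(203.41128866832983), np.float64(322.34015644231465)] [np.float64(210.55664022376925), np.float64(322.3411398913397)]
0 [np.float64(173.63166751499207), np.float64(326.28043555540575)] [np.float64(245.1872834221505), np.float64(318.64548170112425)]
0.1 [np.float64(173.43580032079365), np.float64(322.38617793041715)] [np.float64(245.35976547576044), np.float64(322.2988376645214)]
0.2 [np.float64(173.62303132414874), np.float64(318.49144272090507)] [np.float64(245.19517537576542), np.float64(325.9525922034208)]
```

View pics/c_wrist.png

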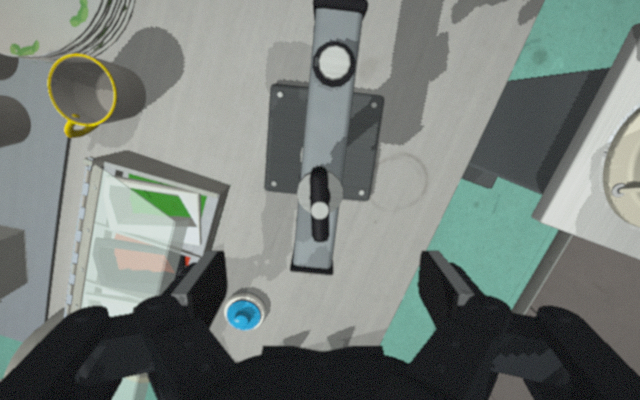

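The bar runs from (319,167) to (321,241), about 2 mm right of my estimate and aligned with the tool, so the knob angle is about 0.1. I'll grasp it and turn.

Run:
```python
from plant import ctrl
from h import *
np.set_printoptions(precision=2,suppress=True)
def p(t):
    o=ctrl.get_obs();print(t,round(o['time_s'],2),o['eef_pos'],o['contact_force'],o['moment'],round(o['width'],3))
psi=np.radians(284)+0.1
c=[517.8,175.8]
ctrl.line_to([*c,238.],quat(psi),velocity=120);p('down')
ctrl.move_gripper(0.0,50);p('closed')
for a in (0.3,0.6,0.9,1.2):
    ctrl.line_to([*c,238.],quat(psi+a));p(a)
im=ctrl.get_image("wrist");cv2.imwrite("pics/d_wrist.png",im[:,:,::-1])
```

```text
down 5.57 [518.36 175.75 239.03] [0.11 0.24 0.58] [-0.04 -0.05 -0.03] 1.001
closed 6.26 [517.96 175.87 238.31] [-0.33 -0.3   1.12] [0.12 0.1  0.08] 0.118
0.3 6.71 [518.   175.89 238.26] [-0.5  -0.03  1.96] [ 0.17 -0.04 -0.01] 0.12
0.6 7.16 [518.07 175.93 238.27] [0.8  0.75 2.8 ] [ 0.38 -0.21 -0.01] 0.115
0.9 7.61 [518.08 175.99 238.25] [0.77 1.41 3.33] [ 0.55 -0.37 -0.01] 0.116
1.2 8.06 [518.09 176.08 238.24] [0.54 2.15 4.52] [ 0.75 -0.53  0.  ] 0.117
```

View pics/d_wrist.png

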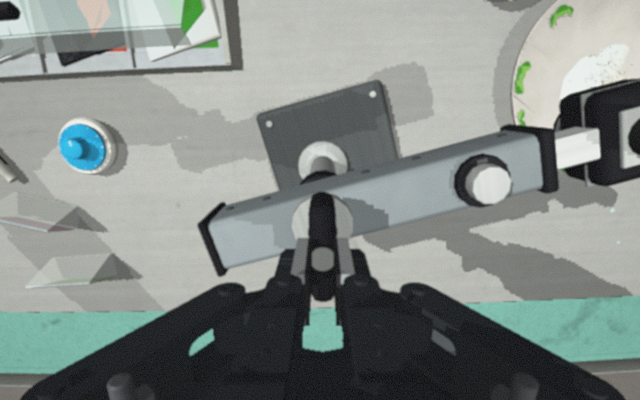

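The wings now sit across the sleeve, so the knob is turned about 1.2 rad. Next I'll release it and press the button.

Run:
```python
from plant import ctrl
from h import *
np.set_printoptions(precision=2,suppress=True)
def p(t):
    o=ctrl.get_obs();print(t,round(o['time_s'],2),o['eef_pos'],o['contact_force'],round(o['width'],3));return o
psi=np.radians(284)
ctrl.move_gripper(0.8);
ctrl.line_to([518,176,310.],velocity=200);p('up')
b=[542.4,78.]
ctrl.move_ptp([*b,310.],quat(psi));w=ctrl.camera_info("wrist")
im=ctrl.get_image("wrist");cv2.imwrite("pics/e_wrist.png",im[:,:,::-1])
for l,z in (("knob_grip",254),("button_top",234),("camera_grip",243)):
    for r in ctrl.landmark_of(l,"wrist")[:2]: print(l,r['pixel'],round(r['confidence'],2),atz(w,r['pixel'],z))
ctrl.move_gripper(0.0);p('over')
```

```text
up 9.21 [518.07 176.23 310.26] [-0.3  -0.47 -0.08] 0.802
knob_grip [320.4, 322.0] 0.95 [517.86 175.79 254.  ]
knob_grip [195.9, 323.4] 0.5 [542.84  72.16 254.  ]
button_top [195.8, 322.0] 0.74 [542.5   77.72 234.  ]
camera_grip [53.4, 325.2] 0.63 [565.66 -23.45 243.  ]
over 11.09 [542.39  78.01 310.01] [0.1  0.47 0.41] 0.0
```

View pics/e_wrist.png

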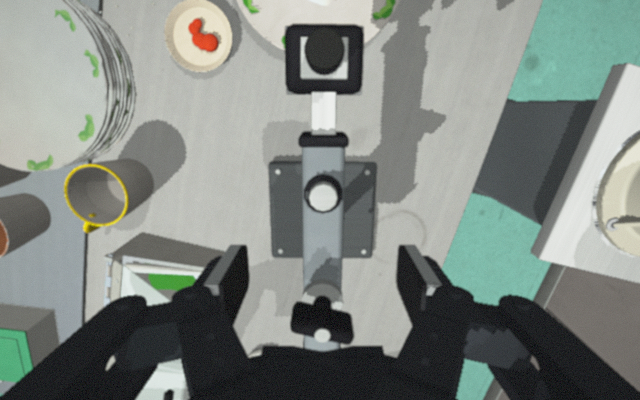

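The knob is now across the arm (322,320), so it is unlocked. The button at (322,196) matches my estimate to within 1 mm, so I'll press it.

Run:
```python
from plant import ctrl
from h import *
np.set_printoptions(precision=2,suppress=True)
def p(t):
    o=ctrl.get_obs();print(t,round(o['time_s'],2),o['eef_pos'],o['contact_force'],round(o['width'],3));return o
b=[542.4,78.]
ctrl.line_to([*b,240.],velocity=150);f0=p('pre')['contact_force'][2]
z=236.
while z>223:
    ctrl.line_to([*b,z],velocity=30)
    o=p(z)
    if o['contact_force'][2]-f0>8: break
    z-=1.5
ctrl.hold(0.3);p('held')
ctrl.line_to([*b,310.],velocity=200)
w=ctrl.camera_info("wrist")
im=ctrl.get_image("wrist");cv2.imwrite("pics/f_wrist.png",im[:,:,::-1])
for l,z in (("knob_grip",254),("button_top",234),("camera_grip",243)):
    for r in ctrl.landmark_of(l,"wrist")[:2]: print(l,r['pixel'],round(r['confidence'],2),atz(w,r['pixel'],z))
p('up')
```

```text
pre 11.71 [542.88  77.85 241.  ] [-0.5   0.25  0.2 ] -0.006
236.0 11.99 [542.59  78.07 236.39] [ 0.44  0.71 -0.69] 0.002
234.5 12.24 [542.36  77.99 234.47] [-0.58  0.25  0.98] -0.0
233.0 12.49 [542.33  77.97 232.87] [ 1.54  0.43 -0.09] -0.006
231.5 12.74 [542.34  77.99 231.39] [ 0.78  0.49 -0.59] 0.002
230.0 12.99 [542.31  77.98 229.87] [ 0.01 -0.61 -0.25] 0.001
228.5 13.24 [542.32  77.99 228.37] [ 0.06 -0.36  0.32] -0.001
227.0 13.49 [542.33  78.   226.86] [-0.42 -0.41 -0.26] 0.0
225.5 13.74 [542.34  77.98 225.38] [ 0.13  0.33 -1.02] -0.002
224.0 13.99 [542.32  77.97 223.86] [-0.54  0.27  0.65] 0.001
held 14.29 [542.43  78.01 224.05] [-0.1  -0.48 -0.23] 0.001
knob_grip [319.9, 321.8] 0.56 [518.53 176.02 254.  ]
button_top [193.2, 323.1] 0.73 [542.51  75.73 234.  ]
camera_grip [51.9, 325.3] 0.9 [566.05 -24.41 243.  ]
up 15.07 [541.97  77.89 308.97] [ 0.31  0.43 -0.42] -0.001
```

View pics/f_wrist.png

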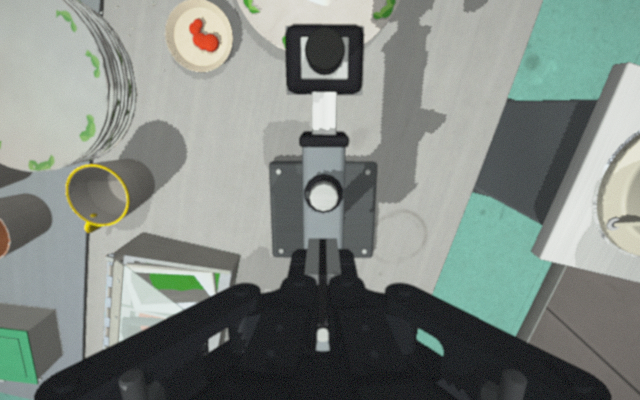

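Run:
```python
from plant import ctrl
from h import *
np.set_printoptions(precision=2,suppress=True)
w=ctrl.camera_info("wrist");o=ctrl.get_obs();e=np.array(o['eef_pos'])
print(e,o['ee_rot'])
for dz in (0,10,20,-20,-76): print(dz,proj(w,e+[0,0,dz]))
b=[542.4,78.]
ctrl.line_to([*b,224.],velocity=150)
im=ctrl.get_image("wrist");cv2.imwrite("pics/g_wrist.png",im[:,:,::-1])
im=ctrl.get_image("side");cv2.imwrite("pics/g_side.png",cv2.resize(im[110:310,240:440,::-1],None,fx=3,fy=3,interpolation=cv2.INTER_CUBIC))
print(ctrl.get_obs()['contact_force'],ctrl.get_obs()['eef_pos'])
w=ctrl.camera_info("wrist")
for dz in (0,10): print(proj(w,np.array([*b,224+dz])))
```

```text
[541.97  77.89 308.97] [ 0.    0.79 -0.62 -0.  ]
0 [np.float64(231.84865250336034), np.float64(322.495686739031)]
10 [np.float64(238.73479539147414), np.float64(322.5414744893248)]
20 [np.float64(246.41133872291135), np.float64(322.5925174507844)]
-20 [np.float64(220.00674832663086), np.float64(322.41694612131306)]
-76 [np.float64(196.19300650253547), np.float64(322.2585981475097)]
[0.99 0.58 0.22] [543.12  78.12 225.37]
[np.float64(231.07239400580158), np.float64(323.7614885414193)]
[np.float64(237.86790275040758), np.float64(323.79144478941333)]
```

View pics/g_wrist.png

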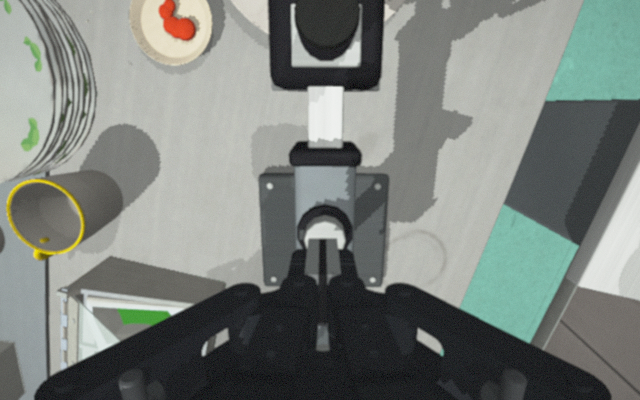

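View pics/g_side.png

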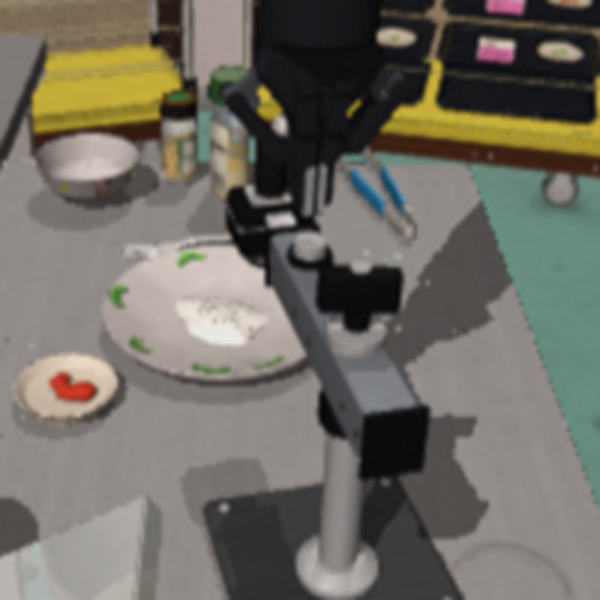

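In the side view the shut fingertips at crop (315,215) still hover clear above the button at (310,245). The visible tips end behind the nominal TCP, so I'll keep going down slowly with a force guard.

Run:
```python
from plant import ctrl
from h import *
np.set_printoptions(precision=2,suppress=True)
def p(t):
    o=ctrl.get_obs();print(t,round(o['time_s'],2),o['eef_pos'],o['contact_force'],round(o['width'],3));return o
s=ctrl.camera_info("side")
for z in (224,234,244,254): print(z,proj(s,np.array([542.4,78,z])))
b=[542.4,78.]
p(0)
z=222.
while z>200:
    ctrl.line_to([*b,z],velocity=30)
    o=p(z)
    if o['contact_force'][2]>3: break
    z-=1.5
im=ctrl.get_image("wrist");cv2.imwrite("pics/h_wrist.png",im[:,:,::-1])
im=ctrl.get_image("side");cv2.imwrite("pics/h_side.png",cv2.resize(im[110:310,240:440,::-1],None,fx=3,fy=3,interpolation=cv2.INTER_CUBIC))
```

```text
224 [np.float64(192.62667409101022), np.float64(341.966595900813)]
234 [np.float64(188.48212779469569), np.float64(342.18017191481255)]
244 [np.float64(184.2824942161755), np.float64(342.3966081776557)]
254 [np.float64(180.02665518147617), np.float64(342.6159631762209)]
0 15.9 [543.12  78.12 225.37] [0.99 0.58 0.22] 0.0
222.0 16.15 [542.49  78.06 222.23] [ 0.52  0.17 -0.1 ] -0.002
220.5 16.4 [542.34  78.   220.38] [-0.13 -0.21  0.44] -0.003
219.0 16.65 [542.33  77.98 218.86] [ 0.88  0.44 -0.32] 0.001
217.5 16.9 [542.33  77.97 217.37] [-0.05 -0.04 -0.25] -0.001
216.0 17.15 [542.34  77.97 215.87] [-0.73  0.99  0.71] -0.002
214.5 17.4 [542.32  77.97 214.39] [ 0.43 -0.14  0.69] -0.004
213.0 17.65 [542.34  77.99 212.88] [-0.42  0.3   0.16] -0.0
211.5 17.9 [542.33  77.96 211.37] [-0.26 -1.15 -0.63] -0.003
210.0 18.15 [542.31  77.96 209.86] [0.4  0.15 0.94] -0.0
208.5 18.4 [542.33  77.99 208.38] [-0.39  0.29 -0.35] 0.002
207.0 18.65 [542.33  77.99 206.88] [ 0.15 -0.49  0.07] 0.002
205.5 18.9 [542.31  77.96 205.37] [0.52 0.5  0.18] -0.001
204.0 19.15 [542.34  77.99 203.9 ] [-0.    0.    0.56] -0.001
202.5 19.4 [542.61  77.95 202.81] [-0.4  -0.56  1.72] -0.0
201.0 19.65 [542.59  77.98 201.2 ] [-0.19 -0.24  1.68] -0.001
```

View pics/h_side.png

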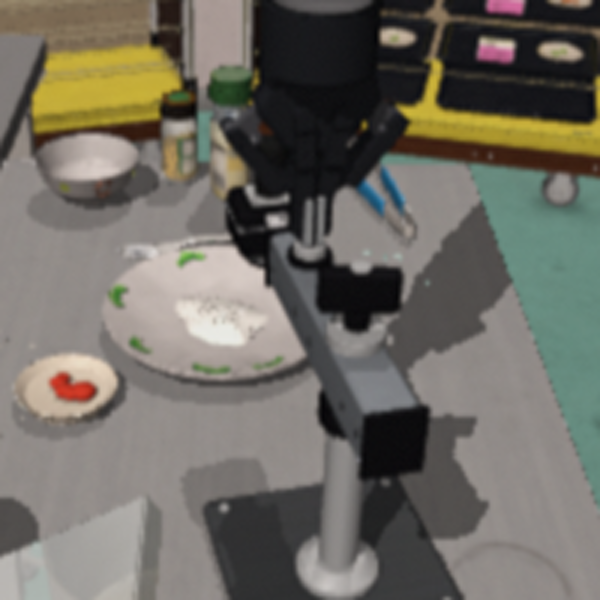

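View pics/h_wrist.png

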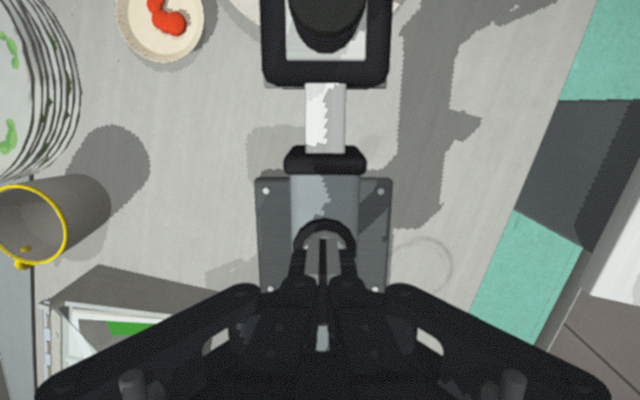

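Contact only starts at a TCP z of about 203, and the side view shows the tips right on the button cap. So the real fingertips sit about 30 mm behind the reported TCP. I'll use that offset and keep pressing until the force rises.

Run:
```python
from plant import ctrl
from h import *
np.set_printoptions(precision=2,suppress=True)
def p(t):
    o=ctrl.get_obs();print(t,round(o['time_s'],2),o['eef_pos'],o['contact_force'],round(o['width'],3));return o
b=[542.4,78.]
z=200.
while z>190:
    ctrl.line_to([*b,z],velocity=30)
    o=p(z)
    if o['contact_force'][2]>8: break
    z-=1.2
ctrl.hold(0.3);p('held')
im=ctrl.get_image("side");cv2.imwrite("pics/i_side.png",cv2.resize(im[110:310,240:440,::-1],None,fx=3,fy=3,interpolation=cv2.INTER_CUBIC))
ctrl.line_to([*b,310.],velocity=220)
w=ctrl.camera_info("wrist")
im=ctrl.get_image("wrist");cv2.imwrite("pics/i_wrist.png",im[:,:,::-1])
for l,z in (("knob_grip",254),("button_top",234),("camera_grip",243)):
    for r in ctrl.landmark_of(l,"wrist")[:2]: print(l,r['pixel'],round(r['confidence'],2),atz(w,r['pixel'],z))
p('up')
```

```text
200.0 20.0 [542.53  77.96 200.08] [ 1.53 -0.11  3.15] 0.003
198.8 20.25 [542.54  78.03 198.83] [ 0.88 -0.71  2.83] -0.001
197.60000000000002 20.5 [542.55  78.01 197.73] [0.76 0.17 3.69] 0.0
196.40000000000003 20.75 [542.61  77.99 196.96] [-0.29 -0.33  6.83] 0.003
195.20000000000005 21.0 [542.8   77.89 196.89] [-2.41 -0.52 10.28] -0.003
held 21.3 [542.79  77.91 196.88] [-1.73 -0.23 11.44] 0.001
knob_grip [319.9, 321.2] 0.58 [518.54 175.17 254.  ]
button_top [191.4, 324.1] 0.92 [541.43  73.81 234.  ]
camera_grip [32.4, 323.0] 0.8 [569.78 -35.6  243.  ]
up 22.23 [541.83  77.91 308.54] [ 0.4  -0.61  0.62] 0.001
```

View pics/i_wrist.png

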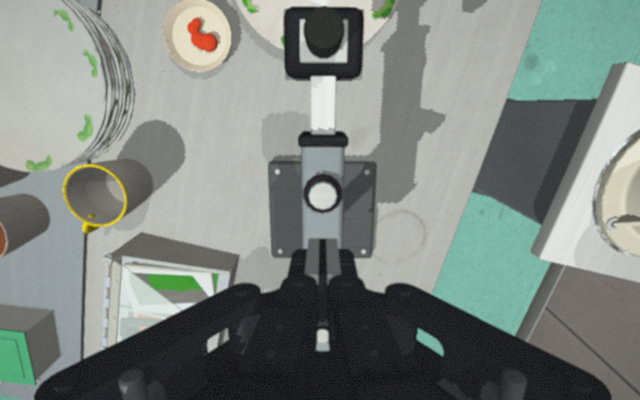

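View pics/i_side.png

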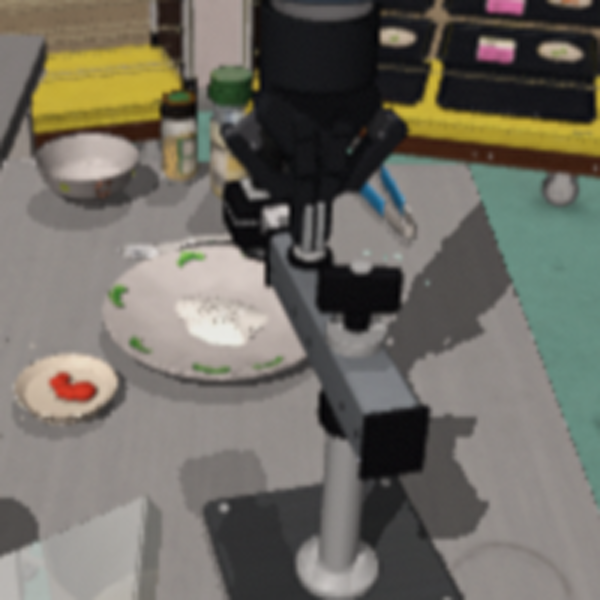

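The arm sprung out: the grip moved 11.5 mm along the arm, 218 mm from the knob against 217 expected. Next I'll go over the grip.

Run:
```python
from plant import ctrl
from h import *
np.set_printoptions(precision=2,suppress=True)
def p(t):
    o=ctrl.get_obs();print(t,round(o['time_s'],2),o['eef_pos'],o['contact_force'],round(o['width'],3));return o
psi=np.radians(284)
ctrl.move_gripper(1.0)
ctrl.move_ptp([569.5,-35.,285.],quat(psi))
p('over');w=ctrl.camera_info("wrist")
im=ctrl.get_image("wrist");cv2.imwrite("pics/j_wrist.png",im[:,:,::-1])
for l,z in (("button_top",229),("camera_grip",243),("plate",0)):
    for r in ctrl.landmark_of(l,"wrist")[:2]: print(l,r['pixel'],round(r['confidence'],2),atz(w,r['pixel'],z))
print(proj(w,np.array([569.5,-35,261])))
```

```text
over 23.56 [569.49 -35.85 284.71] [-0.31 -0.03 -0.28] 1.002
button_top [336.2, 322.7] 0.91 [541.2  77.2 229. ]
camera_grip [210.1, 325.9] 0.91 [567.03 -35.96 243.  ]
plate [61.8, 317.1] 0.91 [ 606.36 -156.01    0.  ]
[np.float64(219.26676048089612), np.float64(322.12144098507474)]
```

View pics/j_wrist.png

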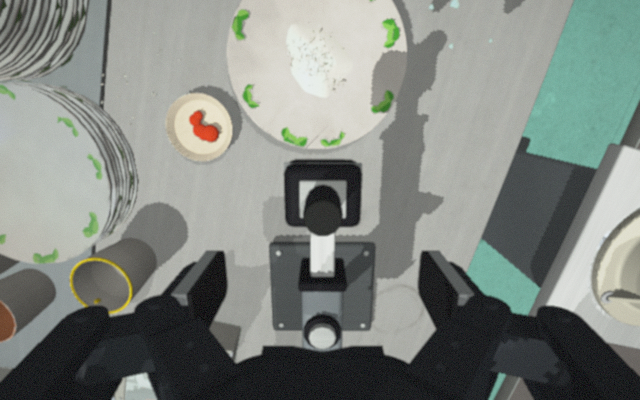

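The post's top centre at (323,216) is within about 2 mm of the tool axis prediction (322,219). I'll grasp it.

Run:
```python
from plant import ctrl
from h import *
np.set_printoptions(precision=2,suppress=True)
def p(t):
    o=ctrl.get_obs();print(t,round(o['time_s'],2),o['eef_pos'],o['contact_force'],o['moment'],round(o['width'],3));return o
psi=np.radians(284)
g=[568.8,-36.2]
ctrl.line_to([*g,240.],velocity=150);p('mid')
ctrl.line_to([*g,196.],velocity=80);p('low')
ctrl.move_gripper(0.0,60);p('closed')
im=ctrl.get_image("wrist");cv2.imwrite("pics/k_wrist.png",im[:,:,::-1])
im=ctrl.get_image("side");cv2.imwrite("pics/k_side.png",cv2.resize(im[80:280,240:440,::-1],None,fx=3,fy=3,interpolation=cv2.INTER_CUBIC))
```

```text
mid 24.21 [568.87 -36.01 240.65] [ 0.07 -0.37  0.88] [ 0.01 -0.02  0.06] 1.0
low 24.91 [569.2  -36.28 196.71] [ 0.53 -0.04  0.09] [0.03 0.02 0.02] 1.001
closed 25.49 [569.49 -36.09 196.43] [2.27 0.15 0.5 ] [ 0.17 -0.71 -0.03] 0.287
```

View pics/k_wrist.png

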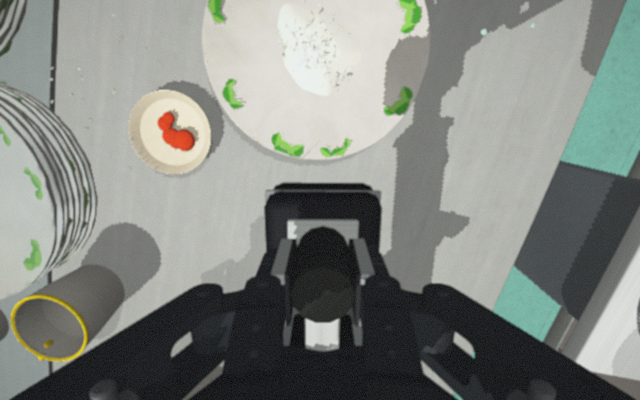

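View pics/k_side.png

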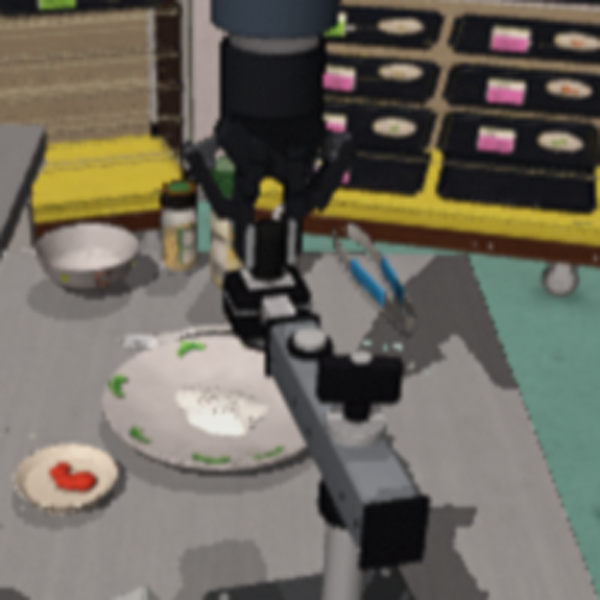

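The post is between the pads at (322,275), and the width of 0.287 is about 24 mm, which fits a 26 mm post. I'll pull along the arm.

Run:
```python
from plant import ctrl
from h import *
np.set_printoptions(precision=2,suppress=True)
a=np.radians(-76.3);u=np.array([np.cos(a),np.sin(a),0]);n=np.array([-u[1],u[0],0])
def p(t):
    o=ctrl.get_obs();f=np.array(o['contact_force']);print(t,round(o['time_s'],2),np.array(o['eef_pos']),'along',round(f@u,2),'lat',round(f@n,2),'z',round(f[2],2),round(o['width'],3));return f@u
ctrl.move_gripper(0.0,90);p('grip')
s=np.array([569.3,-36.1,196.4])
for d in (20,40,60,80,100,115):
    ctrl.line_to(list(s+u*d),velocity=60)
    if p(d)<-25: break
np.save('s.npy',s)
im=ctrl.get_image("wrist");cv2.imwrite("pics/l_wrist.png",im[:,:,::-1])
im=ctrl.get_image("side");cv2.imwrite("pics/l_side.png",cv2.resize(im[80:280,240:440,::-1],None,fx=3,fy=3,interpolation=cv2.INTER_CUBIC))
```

```text
grip 25.81 [569.48 -36.13 196.53] along -0.01 lat 2.57 z 2.4 0.281
20 26.29 [574.34 -56.42 196.55] along 3.17 lat 2.4 z 1.77 0.283
40 26.77 [579.04 -75.72 196.52] along 1.56 lat 2.38 z 2.93 0.285
60 27.26 [583.72 -95.01 196.51] along 1.45 lat 2.89 z 3.86 0.283
80 27.74 [ 588.44 -114.33  196.56] along 2.17 lat 3.69 z 3.65 0.28
100 28.23 [ 593.16 -133.68  196.53] along 2.86 lat 2.87 z 3.97 0.282
115 28.62 [ 596.68 -148.15  196.54] along 2.75 lat 4.04 z 4.2 0.278
```

View pics/l_side.png

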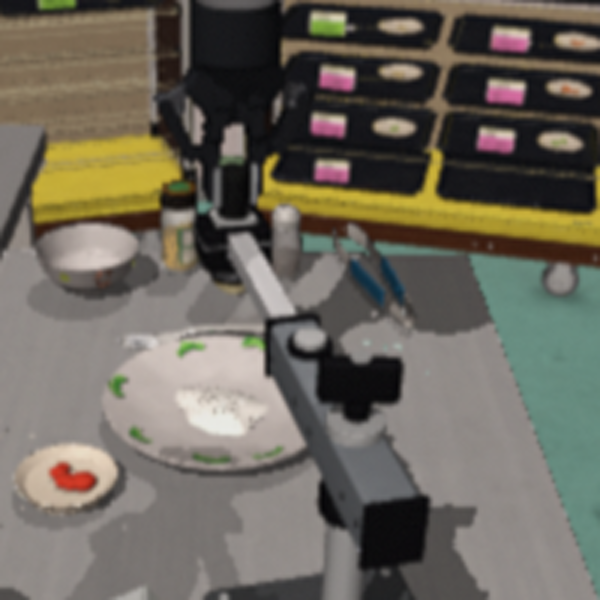

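The camera is gliding out, still held, and the plate hasn't moved. I'll creep to the second stop.

Run:
```python
from plant import ctrl
from h import *
np.set_printoptions(precision=2,suppress=True)
a=np.radians(-76.3);u=np.array([np.cos(a),np.sin(a),0]);n=np.array([-u[1],u[0],0])
s=np.load('s.npy')
def p(t):
    o=ctrl.get_obs();f=np.array(o['contact_force']);e=np.array(o['eef_pos']);print(t,round(o['time_s'],2),'d',round((e-s)@u,2),'along',round(f@u,2),'lat',round(f@n,2),'z',round(f[2],2));return f@u
b=p(0)
for d in np.arange(117,135.1,1.5):
    ctrl.line_to(list(s+u*d),velocity=25)
    if abs(p(d)-b)>9: break
ctrl.hold(0.1);p('h')
w=ctrl.camera_info("wrist");im=ctrl.get_image("wrist");cv2.imwrite("pics/m_wrist.png",im[:,:,::-1])
im=ctrl.get_image("side");cv2.imwrite("pics/m_side.png",cv2.resize(im[80:280,240:440,::-1],None,fx=3,fy=3,interpolation=cv2.INTER_CUBIC))
```

```text
0 28.73 d 115.27 along 2.3 lat 3.89 z 4.76
117.0 28.98 d 116.48 along -0.38 lat 2.46 z 5.46
118.5 29.23 d 117.68 along -1.18 lat 3.39 z 5.58
120.0 29.48 d 119.11 along -0.92 lat 2.84 z 5.53
121.5 29.73 d 120.59 along -0.57 lat 2.31 z 4.98
123.0 29.98 d 122.1 along -2.19 lat 2.88 z 5.36
124.5 30.23 d 123.58 along -0.82 lat 3.35 z 5.44
126.0 30.48 d 125.07 along -2.01 lat 2.66 z 5.95
127.5 30.73 d 126.6 along -0.74 lat 2.88 z 4.82
129.0 30.98 d 128.16 along -1.88 lat 2.96 z 5.4
130.5 31.23 d 128.59 along -5.91 lat 2.28 z 6.79
132.0 31.48 d 128.71 along -9.59 lat 0.25 z 8.92
h 31.57 d 128.71 along -9.65 lat 1.15 z 8.69
```

View pics/m_side.png

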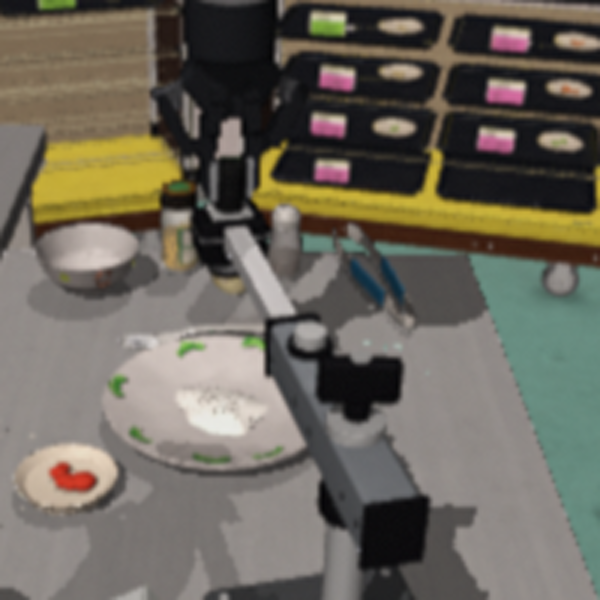

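Force rises at 128.7 mm of pull, so the arm is about 140 mm out, and the button looks taller (crop (310,335)). I'll push back a little to check that it blocks both ways, then centre the hand in the play.

Run:
```python
from plant import ctrl
from h import *
np.set_printoptions(precision=2,suppress=True)
a=np.radians(-76.3);u=np.array([np.cos(a),np.sin(a),0]);n=np.array([-u[1],u[0],0])
s=np.load('s.npy')
def p(t):
    o=ctrl.get_obs();f=np.array(o['contact_force']);e=np.array(o['eef_pos']);print(t,round(o['time_s'],2),'d',round((e-s)@u,2),'along',round(f@u,2),'lat',round(f@n,2),'z',round(f[2],2),round(o['width'],3));return f@u
for d in (129,127.5,126,125,124):
    ctrl.line_to(list(s+u*d),velocity=25)
    if p(d)>10: break
ctrl.line_to(list(s+u*128.3),velocity=25);ctrl.hold(0.3);p('end')
im=ctrl.get_image("side");cv2.imwrite("pics/n_side.png",cv2.resize(im[80:280,240:440,::-1],None,fx=3,fy=3,interpolation=cv2.INTER_CUBIC))
sc=ctrl.camera_info("side");tc=ctrl.camera_info("top");wc=ctrl.camera_info("wrist")
it=ctrl.get_image("top");cv2.imwrite("pics/n_top.png",it[:,:,::-1])
ctrl.get_image("wrist")
for c,i in (("side",sc),("top",tc),("wrist",wc)):
  for l,z in (("button_top",234),("camera_grip",243),("plate",0),("knob_grip",254)):
    for r in ctrl.landmark_of(l,c)[:1]: print(c,l,r['pixel'],round(r['confidence'],2),atz(i,r['pixel'],z))
p('end')
```

```text
129 31.94 d 128.08 along -2.64 lat 2.86 z 5.91 0.279
127.5 32.19 d 127.34 along -0.47 lat 2.5 z 5.57 0.285
126 32.44 d 126.25 along 1.85 lat 3.79 z 4.26 0.287
125 32.69 d 126.11 along 6.03 lat 3.15 z 3.44 0.282
124 32.94 d 126.03 along 8.68 lat 4.9 z 1.36 0.279
end 33.57 d 128.33 along 0.82 lat 2.04 z 5.7 0.279
side button_top [189.2, 346.1] 0.65 [534.42  80.77 234.  ]
side camera_grip [140.3, 311.2] 0.57 [ 611.44 -153.46  243.  ]
side plate [217.2, 311.6] 0.8 [ 609.83 -157.82    0.  ]
side knob_grip [206.5, 358.7] 0.65 [518.02 177.85 254.  ]
top button_top [211.4, 298.5] 0.49 [544.73  80.31 234.  ]
top knob_grip [233.4, 244.9] 0.8 [517.89 173.89 254.  ]
wrist camera_grip [275.7, 323.9] 0.83 [ 598.67 -159.09  243.  ]
wrist plate [168.5, 312.4] 0.79 [ 610.89 -157.55    0.  ]
end 34.32 d 128.36 along 0.91 lat 2.91 z 5.08 0.281
```

View pics/n_side.png

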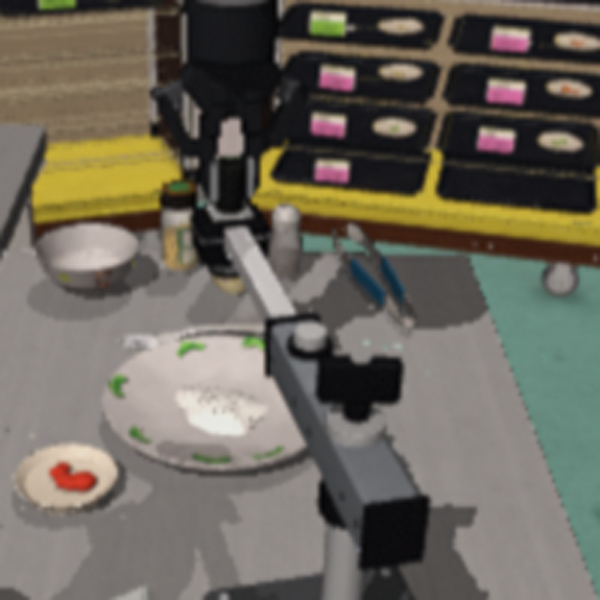

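View pics/n_top.png

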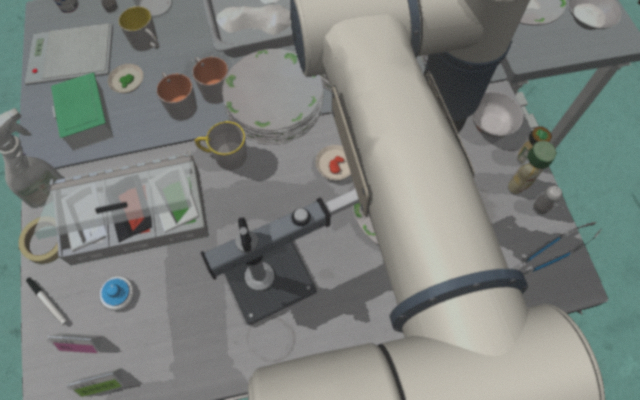

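It blocks both ways at about 126.1 and 128.7 mm, the button is up, the knob is across and the plate hasn't moved. I'll hand it in.

Run:
```python
from plant import ctrl
print(ctrl.get_obs()['time_s'],ctrl.get_obs()['width'])
ctrl.job_done()
```

```text
34.3167 0.28066647415365387
the job is handed in; nothing more can be done
```

I handed the job in at 34.3 s of the 54 s allowed. The camera is out at the second stop and still held by its grip. No verdict was reported.

**What I did:**
- **Knob:** I turned it about 1.2 rad anticlockwise.
- **Button:** I pressed it to about 11 N, and the arm sprang out about 12 mm.
- **Camera:** I gripped the post at 90 N and pulled it 128 mm straight out.

**Last checks:**
- **Second stop:** The arm blocked both ways, at about 138 and 140.7 mm out. The hand was left within that play with about 1 N along the arm. The side view shows the button standing up.
- **Knob:** It is still across the sleeve, so it is unlocked.
- **Grip:** The fingers read a width of 0.28, which fits the 26 mm post. I did not measure the grip force itself.
- **Plate:** Its position agreed before and after to about 5 mm, within the spread of the measurements. The lens is about 10–12 mm from over its centre.

**What disagreed:**
- **Fingertips:** They first touched the button with the reported tool point about 30 mm lower than expected. My first press, which went 10 mm below the nominal cap height, therefore missed. The knob had already been gripped with the nominal tool length, so probably only near its top, but it turned cleanly.
- **First stop:** I saw no clear force rise as the arm passed it.
- **Grip position:** Camera estimates at the end scattered by up to about 12 mm, with the side camera the outlier. I relied on the arm's own position reading and the forces instead.

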